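# Hang a rinsed bottle neck-down on the drain peg

## Robot

A 7-joint arm with a two-finger parallel gripper is mounted at the origin on a cart in front of the work surface, level with it; the furniture and walls round the work are solid. World frame = base frame: x ahead of the robot, y to its left, z up, the work surface at z = 0. Lengths are in m, angles in rad, forces in N, time in s.
With the tool pointing down it reaches from about 0.4 to 0.85 m from the base axis. Payload 10.4 kg.
Tool frame: the origin (TCP) lies midway between the tips of the shut fingers; the grasp point (between the pads) lies 19 mm behind it; z points along the fingers, y is the direction in which the jaws open and shut (so a half turn about z gives the same grasp; the last joint's range is limited). The gripper opens to 87 mm and grips with 3 to 60 N. Pads are 19 mm wide; open, the fingers measure 117 mm over their backs; the gripper's body (75 mm by 190 mm) begins 51 mm behind the grasp point.
Start: joints at [-1.304, 0.332, -0.065, 1.46, 0.022, 1.35, -0.088], TCP at [0.179, 0.599, 0.191] pointing down, gripper open.
Joint ranges: [-2.6, 2.6], [-0.5, 2.12], [-1.47, 1.34], [0.16, 2.42], [-1.27, 4.41], [0.06, 2.06], [-2.6, 2.6]. Speed limits (rad/s): [2.22, 2.22, 2.79, 2.79, 3.14, 3.14, 3.14].

## Interface

Orientations are given as [roll, pitch, yaw] about the fixed x, y, z axes, in that order (R = Rz(yaw) Ry(pitch) Rx(roll)).
In Python, from bench import get_obs, camera, finish_job, trace, mark_of gives the robot as it stands.
- The arm moves only by the shell command python3 -m creep 'ROWS' [FORCE]. ROWS is JSON, a list of rows, each an object of numbers: "claw": the closure in counts, from 0 (fully open) to 255 (shut); "x", "y", "z": the shift along the tool's x, y, z normalised to -1 to 1, where 1 is 100 mm; "roll": the turn about the tool's z normalised to -1 to 1, where 1 is 45 degrees. A call has 1 to 12 rows; each row is the pose to reach, as a shift and turn from the pose commanded when the call began, along the tool's axes at that moment; what a row does not reach only later rows make up. A row lasts 1/10 s, in which the tool goes at most 50 mm and 8.59 degrees, less where a joint would pass 70% of its speed; a pose out of reach is approached as far as the arm can. A call with a number of a shift or a turn outside -1 to 1 is refused whole. A call with a gripper value outside its range is refused whole. The fingers move at their own pace and stop on an object; FORCE is the grip in N (left out, the last holds). Time passes only in rows, so rows that repeat a pose let the fingers close. It gives the time, the measured TCP pose, the force and the opening at its end, in the units of the state.
- get_obs(): the state, without advancing time (a new reading comes with each control period).
- camera(name): name is "scene" or "top" or "wrist"; returns a dict with "image" (384x512x3 uint8, red, green, blue), "K" (3x3 intrinsics, pixels), "dist_coeffs" ([k1, k2, p1, p2, k3] as OpenCV has them; the pictures are not rectified), "world_from_camera" (4x4, takes a point from camera to world coordinates). Camera axes: x right, y down, z forward; pixel columns grow to the right and rows downward; lengths in m; the calibration is good to about 2 mm. A picture is of the moment at which its call begins. There is no depth.
- finish_job(): hands the job in, once; it reports no verdict.
Trained networks look in the newest picture that a camera, given by its name, has taken for a name from the list of things; names that differ only in an ending like _2 or _b are one class to them, and where a whole thing is asked for, a point or a joint stands for the part that bears it (a point fixed in the world has none). Each returns a list of dicts, best first, with "confidence" (0 to 1); they miss things now and then, are a little off and sometimes report something else, mostly with a low value. They report only what shows in the picture. A call takes as long as a camera call.
- trace(camera, query): "region" (384x512 bool, what is visible of it).
- mark_of(camera, query): "centre" ([x, y, z] in m, in world coordinates, good to about 4 mm: a listed point, or the origin of a listed thing).
The state is a dict: "time_s": time; "q": joint angles; "joint_vel": joint speeds; "joint_torque": joint torques, N m; "eef_pos": TCP position; "eef_rot": TCP orientation; "wrist_force": force on the tool from outside, world axes, zero at the start; "ft_torque": the same for the moment, N m; "opening": finger opening in m.
Only numpy, scipy, OpenCV 4.12 (cv2) and the standard library are available. Lean on these libraries where they do the work, as an engineer would, in place of code of your own. Each camera call takes 0.05 s, during which the arm holds its last target. There are 200 camera calls.

## Task

Hang the rinsed amber bottle up to drain. First swing the drain stand's grey peg arm in over its drip tray as far as it goes, then turn the lying bottle neck-down, slide its neck over the white peg all the way until the mouth rests on the peg's foot disc, and let go with the arm still fully in. Do not force the bottle, and leave the other things on the bench where they are.

Things in the scene. Friction and masses are not known exactly. Their poses are not given: they have to be found in the camera images.
- bottle_centre (a point): Middle of the loose amber bottle, 150 mm long, about 0.11 kg, lying on a flat side, so this point starts 25 mm above the bench. x runs along the bottle from base to mouth, z is up while it lies. The square body, 50 x 50 mm with flat sides, reaches from 75 mm behind this point (base) to 29 mm ahead; then come a shoulder and a round neck, 30 mm in diameter, 29 mm long.
- bottle_mouth (a point): Centre of the bottle's open mouth, on the rim plane, 75 mm ahead of bottle_centre along its x axis; same axes. The bottle is empty and hollow: mouth and neck bore 21 mm in diameter, 144 mm deep inside.
- swing_arm (a joint): Swing of the grey peg arm about the stand's vertical post: 0 = fully in over the drip tray, against its stop; grows up to 1.75 rad as the arm swings out to the stand's own right (-y of drain_stand), past the tray's edge. A stiff pivot keeps it where it is left; 3 to 4 N sideways at the peg's foot moves it.
- drain_stand: Fixed stainless drain stand: drip tray 140 (x) x 100 (y) x 18 mm, origin under its centre on the bench, front facing its -x. The post stands at x = +52 mm, y = 0; the pivot on it is 95 mm high. The arm, a 14 mm bar with its top 78 mm above the bench, carries the peg 75 mm from the post axis and points along the stand's -x when fully in.
- peg_foot (a point): White peg on the arm's end. Origin: centre of the upper face of its foot disc (36 mm diameter), 86 mm above the bench. z runs up along the peg, which leans 35 degrees from vertical, away from the post (to the stand's front when the arm is fully in); y is level. 90 mm long, tapering from 18 mm diameter at the foot to 11 mm at 80 mm, then a rounded tip.
- peg_tip (a point): Tip of the peg, 90 mm along the z axis of peg_foot (its own axes are not the peg's).
- bottle_cap: Loose black ribbed screw cap, 36 mm in diameter, 20 mm high; origin under its centre. Bystander.
- oil_bottle: Loose yellow oil bottle with red nozzle, standing, 38 mm in diameter, 94 mm high; origin under its centre. Bystander.
- side_cutters: Loose side cutters with orange handles, 136 x 60 x 11 mm, lying; origin under the centre. Bystander.
- flux_tin: Loose round cream-coloured tin, 52 mm in diameter, 22 mm high; origin under its centre. Bystander.
- left_winder (a point): Obstacle, fixed: point on the side wall, towards the work, of the big grey coil winder at the left, 400 mm high; the wall runs level about 30 degrees to the left of straight ahead.
- right_winder (a point): Obstacle, fixed: front corner, towards the work, of the big grey coil winder at the right, 400 mm high; its side wall runs from here ahead and 30 degrees to the left, and its pulleys and spindle stick out up to 140 mm from its front, 120 to 290 mm high, down to y = -0.18 at their nearest to the work. An arm starting in front of it should rise first.

How it is judged:
By the outcome, as a careful person would: the job done as asked, in the order asked, and still so for the second after the job is handed in, with the robot touching nothing.
It also fails if it takes over 64 s, if anything falls off the work surface, if the arm or the gripper's body presses on something with over 40 N, if the wrist force passes 120 N, or if a joint passes its speed limit or range.

## Working session

There is one attempt and no reset: what is moved stays moved. The work goes in short steps, Python scripts to look and compute and a shell command to move; the robot and the scene stay as the last step left them, time stands still between calls to the robot, and variables do not carry over. Pictures are saved under pics/ and viewed, about 8 in all and at most 12, crops included, and the job is handed in when it is done.

```bash
ls; mkdir -p pics; cat > h.py <<'E'
import numpy as np,cv2
from bench import *
from scipy.spatial.transform import Rotation as R
def marks(cam,names):
    for n in names:
        r=mark_of(cam,n)
        print(cam,n,[(np.round(d['centre'],3).tolist(),round(d['confidence'],2)) for d in r[:2]])
def save(c,name):
    cv2.imwrite('pics/'+name,c['image'][:,:,::-1])
def proj(c,p):
    T=np.linalg.inv(c['world_from_camera']);
    return cv2.projectPoints(np.array([p],float),cv2.Rodrigues(T[:3,:3])[0],T[:3,3],np.array(c['K'],float),np.array(c['dist_coeffs'],float))[0].ravel()
E
python3 - <<'E'
from h import *
o=get_obs();print({k:np.round(v,3).tolist() for k,v in o.items()})
a=camera('scene');save(a,'s0.png');b=camera('top');save(b,'t0.png')
print(np.round(a['world_from_camera'],2).tolist(),np.round(b['world_from_camera'],2).tolist())
N=['bottle_centre','bottle_mouth','drain_stand','peg_foot','peg_tip','bottle_cap','oil_bottle','side_cutters','flux_tin','left_winder','right_winder']
marks('scene',N);marks('top',N)
E
```

```text
pics
{'time_s': 0.0, 'q': [-1.304, 0.333, -0.065, 1.461, 0.022, 1.35, -0.089], 'joint_vel': [0.0, -0.001, 0.003, -0.0, 0.001, -0.002, -0.001], 'joint_torque': [-0.001, -62.325, 0.024, -38.991, -0.061, 0.039, 0.0], 'eef_pos': [0.178, 0.599, 0.19], 'eef_rot': [-3.14, 0.0, 2.852], 'wrist_force': [-0.059, 0.05, 1.011], 'ft_torque': [0.031, 0.008, 0.011], 'opening': 0.087}
[[0.56, -0.58, 0.59, -0.06], [-0.83, -0.4, 0.39, -0.36], [0.01, -0.71, -0.71, 0.93], [0.0, 0.0, 0.0, 1.0]] [[-0.01, -1.0, 0.07, 0.55], [-1.0, 0.01, -0.02, 0.09], [0.02, -0.07, -1.0, 1.19], [0.0, 0.0, 0.0, 1.0]]
scene bottle_centre [([0.665, 0.04, 0.023], 0.61)]
scene bottle_mouth [([0.742, 0.053, 0.029], 0.77), ([0.667, 0.042, 0.023], 0.21)]
scene drain_stand [([0.517, 0.136, -0.001], 0.69), ([0.563, 0.091, 0.084], 0.38)]
scene peg_foot [([0.565, 0.089, 0.085], 0.95)]
scene peg_tip [([0.564, 0.037, 0.161], 0.82)]
scene bottle_cap [([0.572, -0.084, 0.001], 0.5)]
scene oil_bottle [([0.647, 0.292, -0.002], 0.8)]
scene side_cutters [([0.471, -0.024, -0.001], 0.76), ([0.563, 0.087, 0.087], 0.59)]
scene flux_tin [([0.796, 0.115, -0.002], 0.48)]
scene left_winder []
scene right_winder [([0.602, -0.162, 0.197], 0.75), ([0.798, 0.115, 0.001], 0.37)]
top bottle_centre [([0.662, 0.039, 0.025], 0.92)]
top bottle_mouth [([0.734, 0.056, 0.033], 0.98)]
top drain_stand [([0.664, 0.041, 0.026], 0.66), ([0.517, 0.138, -0.004], 0.55)]
top peg_foot [([0.567, 0.09, 0.088], 0.65), ([0.572, -0.082, 0.005], 0.38)]
top peg_tip [([0.568, 0.039, 0.157], 0.69)]
top bottle_cap [([0.57, -0.078, 0.002], 0.57)]
top oil_bottle [([0.648, 0.295, 0.002], 0.63)]
top side_cutters [([0.472, -0.019, -0.0], 0.8), ([0.735, 0.059, 0.03], 0.59)]
top flux_tin [([0.802, 0.116, -0.007], 0.47)]
top left_winder []
top right_winder [([0.599, -0.157, 0.202], 0.77)]
```

View pics/s0.png

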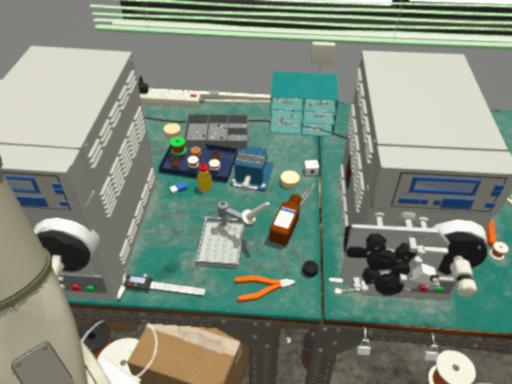

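View pics/t0.png

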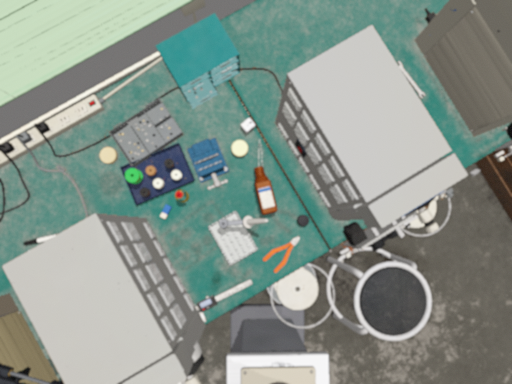

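The pictures show the bottle lying at about (265,190) in top with its mouth pointing away. The peg arm is swung out, with the peg pointing right at (255,222). The network positions fit: stand yaw is about 30°, post about (0.566, 0.165), and the arm is about 60° out. I'm raising the arm first to clear the winder.

```bash
for i in 1 2; do :; done
python3 -m creep '[{"z":-0.5},{"z":-1},{"z":-1}]'
python3 -m creep '[{"z":-0.5},{"z":-1},{"z":-1}]'
python3 -m creep '[{"z":-0.5},{"z":-0.85,"claw":255},{"z":-0.85,"claw":255}]' 10
```

```text
invalid input
invalid input
invalid input
```

```bash
python3 -m creep '[{"claw":0,"x":0,"y":0,"z":-0.5,"roll":0},{"claw":0,"x":0,"y":0,"z":-1,"roll":0},{"claw":0,"x":0,"y":0,"z":-1,"roll":0}]'
```

```text
time_s: 1.5
eef_pos: [0.1792, 0.6013, 0.2989]
eef_rot: [3.13, -0.001, 2.852]
wrist_force: [0.7, 0.4, -0.0]
opening: 0.087
```

```bash
python3 -m creep '[{"claw":255,"x":0,"y":0,"z":-0.5,"roll":0},{"claw":255,"x":0,"y":0,"z":-1,"roll":0},{"claw":255,"x":0,"y":0,"z":-1,"roll":0}]' 10
python3 -m creep '[{"claw":255,"x":0,"y":0,"z":-0.5,"roll":0},{"claw":255,"x":0,"y":0,"z":-0.8,"roll":0},{"claw":255,"x":0,"y":0,"z":-0.8,"roll":0}]'
python3 -m creep '[{"claw":255,"x":-0.4,"y":-0.27,"z":0,"roll":0},{"claw":255,"x":-0.8,"y":-0.54,"z":0,"roll":0},{"claw":255,"x":-0.97,"y":-0.66,"z":0,"roll":0}]'
python3 -m creep '[{"claw":255,"x":-0.4,"y":-0.27,"z":0,"roll":0},{"claw":255,"x":-0.8,"y":-0.54,"z":0,"roll":0},{"claw":255,"x":-0.97,"y":-0.66,"z":0,"roll":0}]'
```

```text
time_s: 1.8
eef_pos: [0.1789, 0.6004, 0.3986]
eef_rot: [3.131, -0.001, 2.852]
wrist_force: [-0.1, 0.7, 0.5]
opening: 0.0706
time_s: 2.1
eef_pos: [0.1787, 0.5994, 0.4754]
eef_rot: [3.135, -0.001, 2.852]
wrist_force: [0.5, -0.7, -0.4]
opening: 0.0465
time_s: 2.4
eef_pos: [0.256, 0.5049, 0.4715]
eef_rot: [3.141, 0.002, 2.847]
wrist_force: [-0.4, -0.4, 0.6]
opening: 0.0229
time_s: 2.7
eef_pos: [0.33, 0.4132, 0.4713]
eef_rot: [3.141, 0.001, 2.846]
wrist_force: [-0.1, -0.0, 0.5]
opening: 0.0027
```

```bash

python3 -m creep '[{"claw":255,"x":-0.4,"y":-0.27,"z":0,"roll":0},{"claw":255,"x":-0.8,"y":-0.54,"z":0,"roll":0},{"claw":255,"x":-0.97,"y":-0.66,"z":0,"roll":0}]'
python3 -m creep '[{"claw":255,"x":-0.4,"y":-0.27,"z":0,"roll":0},{"claw":255,"x":-0.8,"y":-0.54,"z":0,"roll":0},{"claw":255,"x":-0.97,"y":-0.66,"z":0,"roll":0}]'
python3 -m creep '[{"claw":255,"x":-0.4,"y":-0.27,"z":0,"roll":0},{"claw":255,"x":-0.8,"y":-0.54,"z":0,"roll":0},{"claw":255,"x":-0.97,"y":-0.66,"z":0,"roll":0}]'
python3 -m creep '[{"claw":255,"x":-0.4,"y":-0.27,"z":0,"roll":-0.19},{"claw":255,"x":-0.8,"y":-0.54,"z":0,"roll":-0.38},{"claw":255,"x":-0.97,"y":-0.66,"z":0,"roll":-0.57},{"claw":255,"x":-0.97,"y":-0.66,"z":0,"roll":-0.63},{"claw":255,"x":-0.97,"y":-0.66,"z":0,"roll":-0.63},{"claw":255,"x":-0.97,"y":-0.66,"z":0,"roll":-0.63}]'
python3 - <<'E'
from h import *
b=camera('wrist');save(b,'w0.png')
marks('wrist',['peg_foot','peg_tip','bottle_centre','bottle_mouth','drain_stand'])
E
```

```text
time_s: 3.0
eef_pos: [0.4037, 0.3219, 0.471]
eef_rot: [-3.142, 0.001, 2.846]
wrist_force: [0.4, 0.2, 0.5]
opening: 0.0007
time_s: 3.3
eef_pos: [0.4773, 0.2307, 0.4706]
eef_rot: [-3.141, 0.001, 2.846]
wrist_force: [-0.0, 0.0, 0.1]
opening: 0.0005
time_s: 3.6
eef_pos: [0.5509, 0.1398, 0.4701]
eef_rot: [-3.14, 0.0, 2.847]
wrist_force: [-0.3, -0.6, 1.4]
opening: 0.0004
time_s: 4.2
eef_pos: [0.6231, 0.0535, 0.4707]
eef_rot: [3.141, -0.0, -2.938]
wrist_force: [0.5, 0.8, 1.1]
opening: 0.0001
wrist peg_foot [([0.562, 0.092, 0.088], 0.79)]
wrist peg_tip [([0.564, 0.039, 0.158], 0.72)]
wrist bottle_centre [([0.663, 0.036, 0.022], 0.57)]
wrist bottle_mouth []
wrist drain_stand [([0.516, 0.138, 0.001], 0.89), ([0.595, -0.158, 0.198], 0.66)]
```

```bash

python3 -m creep '[{"claw":255,"x":0,"y":0,"z":0.5,"roll":0},{"claw":255,"x":0,"y":0,"z":1,"roll":0}]'
python3 -m creep '[{"claw":255,"x":0,"y":0,"z":0.5,"roll":0},{"claw":255,"x":0,"y":0,"z":1,"roll":0}]'
python3 -m creep '[{"claw":255,"x":0,"y":0,"z":0.5,"roll":0},{"claw":255,"x":0,"y":0,"z":1,"roll":0}]'
python3 -m creep '[{"claw":255,"x":0,"y":0,"z":0.3,"roll":0},{"claw":255,"x":0,"y":0,"z":0.45,"roll":0},{"claw":255,"x":0,"y":0,"z":0.45,"roll":0},{"claw":255,"x":0,"y":0,"z":0.45,"roll":0}]'
python3 - <<'E'
from h import *
o=get_obs();Rm=R.from_euler('xyz',o['eef_rot']).as_matrix();p=o['eef_pos']
post=np.array([0.566,0.165])
for a in [270,265,255,245,235,225,218,210,206]:
    t=np.radians(a);d=np.array([np.cos(t),np.sin(t)]);n=np.array([-d[1],d[0]])
    q=post+0.107*d+0.018*n
    s=Rm.T@np.r_[q-p[:2],0]
    print(a,q.round(3),(s*10).round(2))
E
```

```text
time_s: 4.7
eef_pos: [0.6237, 0.0532, 0.3709]
eef_rot: [-3.141, 0.004, -2.937]
wrist_force: [0.5, -0.1, -0.0]
opening: 0.0006
time_s: 4.9
eef_pos: [0.6226, 0.0535, 0.2693]
eef_rot: [3.141, 0.001, -2.936]
wrist_force: [0.6, -0.4, -0.5]
opening: 0.0006
time_s: 5.1
eef_pos: [0.6228, 0.0535, 0.1694]
eef_rot: [3.141, 0.001, -2.936]
wrist_force: [0.6, -0.3, 0.0]
opening: 0.0005
time_s: 5.5
eef_pos: [0.6242, 0.0533, 0.1277]
eef_rot: [-3.142, 0.002, -2.937]
wrist_force: [0.4, -0.5, 0.7]
opening: -0.0
270 [0.584 0.058] [ 0.38  0.13 -0.  ]
265 [0.575 0.057] [ 0.48  0.14 -0.  ]
255 [0.556 0.057] [ 0.66  0.18 -0.  ]
245 [0.537 0.06 ] [ 0.84  0.25 -0.  ]
235 [0.519 0.067] [ 1.    0.35 -0.  ]
225 [0.503 0.077] [ 1.14  0.47 -0.  ]
218 [0.493 0.085] [ 1.22  0.58 -0.  ]
210 [0.482 0.096] [ 1.3   0.71 -0.  ]
206 [0.478 0.102] [ 1.33  0.77 -0.  ]
```

```bash

python3 -m creep '[{"claw":255,"x":0.2,"y":0.1,"z":0,"roll":0},{"claw":255,"x":0.36,"y":0.13,"z":0,"roll":0},{"claw":255,"x":0.45,"y":0.14,"z":0,"roll":0},{"claw":255,"x":0.54,"y":0.16,"z":0,"roll":0},{"claw":255,"x":0.63,"y":0.18,"z":0,"roll":0},{"claw":255,"x":0.72,"y":0.21,"z":0,"roll":0},{"claw":255,"x":0.82,"y":0.25,"z":0,"roll":0},{"claw":255,"x":0.91,"y":0.3,"z":0,"roll":0},{"claw":255,"x":1.0,"y":0.35,"z":0,"roll":0},{"claw":255,"x":1.0,"y":0.35,"z":0,"roll":0}]'
python3 -m creep '[{"claw":255,"x":0.07,"y":0.06,"z":0,"roll":0},{"claw":255,"x":0.13,"y":0.11,"z":0,"roll":0},{"claw":255,"x":0.17,"y":0.17,"z":0,"roll":0},{"claw":255,"x":0.21,"y":0.22,"z":0,"roll":0}]'
python3 - <<'E'
from h import *
b=camera('top');save(b,'t1.png');camera('scene')
marks('top',['peg_foot','peg_tip']);marks('scene',['peg_foot','peg_tip'])
print(get_obs()['wrist_force'])
E
```

```text
time_s: 6.5
eef_pos: [0.517, 0.0679, 0.126]
eef_rot: [3.141, -0.0, -2.935]
wrist_force: [-0.3, 0.1, 0.4]
opening: 0.0003
time_s: 6.9
eef_pos: [0.4927, 0.085, 0.126]
eef_rot: [3.141, 0.0, -2.936]
wrist_force: [-0.7, -1.1, 0.5]
opening: 0.0001
top peg_foot [([0.563, 0.09, 0.089], 0.66)]
top peg_tip [([0.566, 0.044, 0.159], 0.82), ([0.518, 0.137, -0.002], 0.47)]
scene peg_foot [([0.799, 0.116, 0.002], 0.36)]
scene peg_tip [([0.563, 0.038, 0.16], 0.79)]
[-0.89387226  0.06492195  0.01761851]
```

```bash
python3 - <<'E'
from h import *
b=camera('scene');o=get_obs();print(proj(b,o['eef_pos']),proj(b,[.566,.038,.16]))
im=b['image'][150:290,150:350,::-1];a=cv2.resize(im,None,fx=4,fy=4,interpolation=3);cv2.imwrite('pics/c1.png',a)
E
```

```text
[230.97909904 223.76917408] [266.71922206 202.34971717]
```

View pics/c1.png

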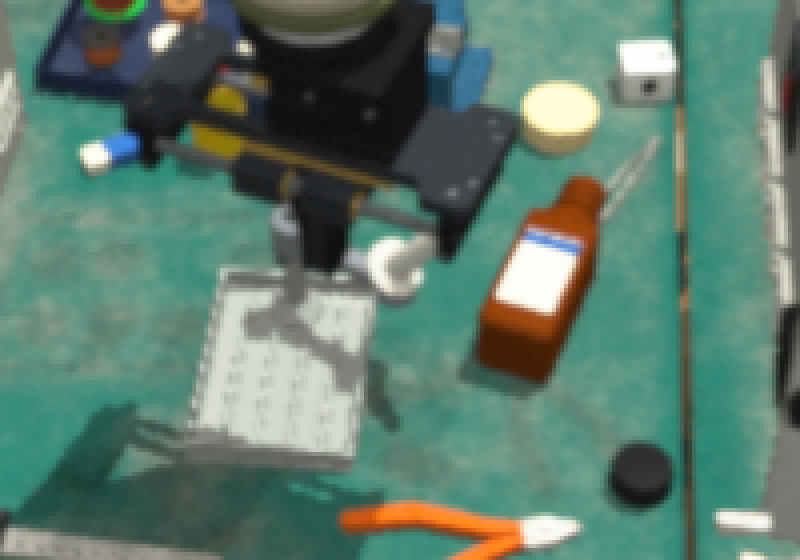

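The gripper body is now on the near side and the peg disc is still out at crop (390,268), so the fingers passed the peg without moving it. I need to see where the fingertips really are.

```bash
python3 - <<'E'
from h import *
b=camera('scene');o=get_obs();p=np.array(o['eef_pos'])
im=b['image'].copy()[185:250,205:280,::-1];a=cv2.resize(im,None,fx=8,fy=8,interpolation=3)
for dz,c in [(0,(0,0,255)),(.02,(0,255,0)),(.07,(255,0,0))]:
    u=(proj(b,p+[0,0,dz])-[205,185]+.5)*8;cv2.circle(a,tuple(int(v) for v in u),4,c,-1)
w=camera('wrist');wi=w['image'][:,:,::-1].copy()
for q,c in [(p,(0,0,255)),([.566,.038,.16],(0,255,0)),([.566,.0895,.086],(255,0,0))]:
    u=proj(w,q);print(u);cv2.circle(wi,tuple(int(v) for v in np.clip(u,-999,9999)),4,c,-1)
wi=cv2.resize(wi,(400,300));out=np.zeros((600,800,3),np.uint8);out[:520,:400]=a[:, 100:500];out[:300,400:]=wi
cv2.imwrite('pics/c2.png',out)
E
```

```text
[256.6754921  220.79736757]
[159.88783073 333.79124277]
[245.22858539 282.78775688]
```

View pics/c2.png

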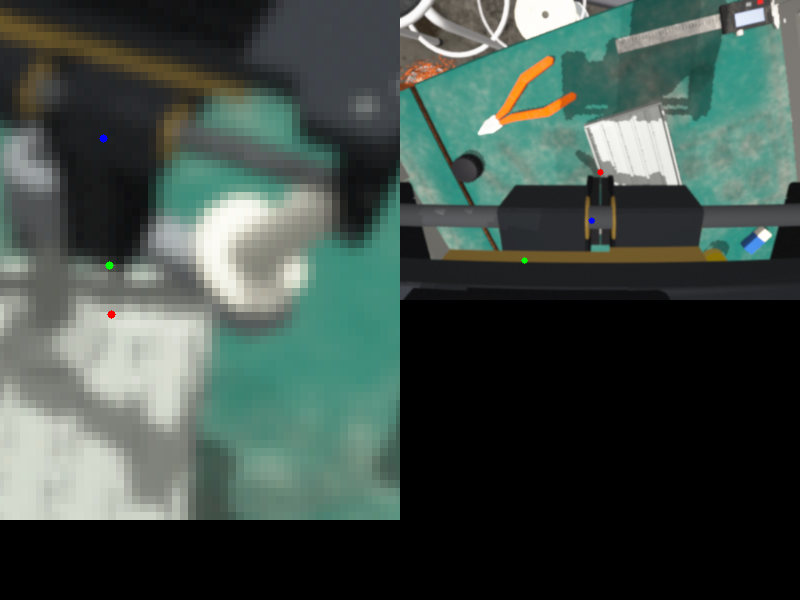

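The visible finger ends sit about 18 mm above the reported TCP, at the green dot in the crop. That means the fingers passed just over the peg. I'll go back over it, descend lower and sweep again.

```bash

python3 -m creep '[{"claw":255,"x":0,"y":0,"z":-0.4,"roll":0},{"claw":255,"x":-0.4,"y":-0.15,"z":-0.5,"roll":0},{"claw":255,"x":-0.8,"y":-0.35,"z":-0.5,"roll":0},{"claw":255,"x":-1,"y":-0.5,"z":-0.5,"roll":0},{"claw":255,"x":-1,"y":-0.5,"z":-0.5,"roll":0}]'
python3 -m creep '[{"claw":255,"x":-0.25,"y":-0.06,"z":0,"roll":0},{"claw":255,"x":-0.25,"y":-0.06,"z":0.35,"roll":0},{"claw":255,"x":-0.25,"y":-0.06,"z":0.7,"roll":0},{"claw":255,"x":-0.25,"y":-0.06,"z":0.76,"roll":0},{"claw":255,"x":-0.25,"y":-0.06,"z":0.76,"roll":0}]'
```

```text
time_s: 7.85
eef_pos: [0.6033, 0.0533, 0.1751]
eef_rot: [-3.14, -0.0, -2.939]
wrist_force: [-1.5, 0.3, -1.1]
opening: 0.0007
time_s: 8.35
eef_pos: [0.6259, 0.0551, 0.0995]
eef_rot: [3.141, -0.002, -2.936]
wrist_force: [0.3, -0.2, 0.6]
opening: 0.0006
```

Similar start point, so the same sweep, split so I can watch the force.

```bash

python3 -m creep '[{"claw":255,"x":0.2,"y":0.1,"z":0,"roll":0},{"claw":255,"x":0.36,"y":0.11,"z":0,"roll":0},{"claw":255,"x":0.45,"y":0.12,"z":0,"roll":0},{"claw":255,"x":0.54,"y":0.14,"z":0,"roll":0},{"claw":255,"x":0.63,"y":0.16,"z":0,"roll":0},{"claw":255,"x":0.63,"y":0.16,"z":0,"roll":0}]'
python3 -m creep '[{"claw":255,"x":0.09,"y":0.03,"z":0,"roll":0},{"claw":255,"x":0.19,"y":0.07,"z":0,"roll":0},{"claw":255,"x":0.28,"y":0.12,"z":0,"roll":0},{"claw":255,"x":0.37,"y":0.17,"z":0,"roll":0},{"claw":255,"x":0.37,"y":0.17,"z":0,"roll":0}]'
python3 - <<'E'
from h import *
camera('top');camera('scene')
marks('top',['peg_foot','peg_tip']);marks('scene',['peg_foot','peg_tip'])
E
```

```text
time_s: 8.95
eef_pos: [0.562, 0.0583, 0.101]
eef_rot: [3.141, 0.002, -2.936]
wrist_force: [0.3, 1.3, 2.4]
opening: 0.0009
time_s: 9.45
eef_pos: [0.5225, 0.0697, 0.1008]
eef_rot: [3.139, 0.003, -2.934]
wrist_force: [4.0, 6.5, 4.4]
opening: 0.0006
top peg_foot []
top peg_tip []
scene peg_foot [([0.522, 0.102, 0.084], 0.98)]
scene peg_tip [([0.49, 0.055, 0.163], 0.71)]
```

```bash

python3 -m creep '[{"claw":255,"x":0.07,"y":0.06,"z":0,"roll":0},{"claw":255,"x":0.14,"y":0.12,"z":0,"roll":0},{"claw":255,"x":0.18,"y":0.17,"z":0,"roll":0},{"claw":255,"x":0.18,"y":0.17,"z":0,"roll":0}]'
python3 -m creep '[{"claw":255,"x":0.04,"y":0.06,"z":0,"roll":0},{"claw":255,"x":0.06,"y":0.09,"z":0,"roll":0},{"claw":255,"x":0.06,"y":0.09,"z":0,"roll":0}]'
python3 - <<'E'
from h import *
camera('scene')
marks('scene',['peg_foot','peg_tip','drain_stand'])
E
```

```text
time_s: 10.15
eef_pos: [0.5004, 0.0803, 0.0998]
eef_rot: [3.142, -0.001, -2.936]
wrist_force: [1.6, -0.4, 1.0]
opening: 0.0007
time_s: 10.45
eef_pos: [0.4929, 0.0877, 0.0997]
eef_rot: [3.142, -0.001, -2.936]
wrist_force: [2.0, -1.0, 0.6]
opening: 0.0006
scene peg_foot [([0.5, 0.119, 0.085], 0.46)]
scene peg_tip [([0.455, 0.086, 0.161], 0.57)]
scene drain_stand [([0.516, 0.135, 0.001], 0.77)]
```

```bash

python3 -m creep '[{"claw":255,"x":0.02,"y":0.03,"z":0,"roll":0},{"claw":255,"x":0.03,"y":0.06,"z":0,"roll":0},{"claw":255,"x":0.03,"y":0.06,"z":0,"roll":0}]'
python3 -m creep '[{"claw":255,"x":0.01,"y":0.03,"z":0,"roll":0},{"claw":255,"x":0.01,"y":0.03,"z":0,"roll":0},{"claw":255,"x":0.01,"y":0.03,"z":0,"roll":0}]'
python3 -m creep '[{"claw":255,"x":0.01,"y":0.03,"z":0,"roll":0},{"claw":255,"x":0.01,"y":0.03,"z":0,"roll":0},{"claw":255,"x":0.01,"y":0.03,"z":0,"roll":0}]'
python3 -c "
from h import *
camera('scene')
marks('scene',['peg_foot','peg_tip'])"
```

```text
time_s: 10.95
eef_pos: [0.4888, 0.0929, 0.0998]
eef_rot: [-3.142, -0.001, -2.936]
wrist_force: [0.8, -2.1, 0.0]
opening: 0.0005
time_s: 11.25
eef_pos: [0.4875, 0.0957, 0.0999]
eef_rot: [3.141, -0.0, -2.936]
wrist_force: [0.4, -1.8, -0.2]
opening: 0.0006
time_s: 11.55
eef_pos: [0.486, 0.0984, 0.0999]
eef_rot: [3.141, 0.0, -2.936]
wrist_force: [-0.8, -1.7, 0.4]
opening: 0.0005
scene peg_foot [([0.498, 0.124, 0.085], 0.73)]
scene peg_tip [([0.451, 0.102, 0.161], 0.72)]
```

```bash

python3 -m creep '[{"claw":255,"x":0.01,"y":0.03,"z":0,"roll":0},{"claw":255,"x":0.01,"y":0.03,"z":0,"roll":0},{"claw":255,"x":0.01,"y":0.03,"z":0,"roll":0}]'
python3 -m creep '[{"claw":255,"x":0.01,"y":0.03,"z":0,"roll":0},{"claw":255,"x":0.01,"y":0.03,"z":0,"roll":0},{"claw":255,"x":0.01,"y":0.03,"z":0,"roll":0}]'
python3 -c "
from h import *
camera('scene')
marks('scene',['peg_foot','peg_tip'])"
```

```text
time_s: 12.0
eef_pos: [0.4847, 0.1007, 0.1]
eef_rot: [-3.141, 0.0, -2.937]
wrist_force: [1.1, -3.2, -0.3]
opening: 0.001
time_s: 12.3
eef_pos: [0.4842, 0.1013, 0.1001]
eef_rot: [-3.139, 0.002, -2.939]
wrist_force: [6.5, -11.2, -1.0]
opening: 0.0002
scene peg_foot [([0.495, 0.127, 0.084], 0.65), ([0.669, 0.039, 0.02], 0.37)]
scene peg_tip [([0.446, 0.105, 0.16], 0.64)]
```

The force rose to 13 N with no more motion, so the arm is at its stop. Now I'll retreat, open and go above the bottle's rear.

```bash

python3 -m creep '[{"claw":255,"x":-0.1,"y":-0.3,"z":0,"roll":0},{"claw":255,"x":-0.2,"y":-0.4,"z":-0.4,"roll":0},{"claw":100,"x":-0.6,"y":-0.4,"z":-0.8,"roll":0},{"claw":0,"x":-1,"y":-0.4,"z":-1,"roll":0},{"claw":0,"x":-1,"y":-0.4,"z":-1,"roll":0},{"claw":0,"x":-1,"y":-0.4,"z":-1,"roll":0}]'
python3 - <<'E'
from h import *
N=['bottle_centre','bottle_mouth','peg_foot','peg_tip','drain_stand']
w=camera('wrist');save(w,'w1.png');camera('top');camera('scene')
for c in ['wrist','top','scene']: marks(c,N)
E
```

```text
time_s: 13.05
eef_pos: [0.5893, 0.0858, 0.1995]
eef_rot: [3.141, -0.001, -2.936]
wrist_force: [-0.8, 0.3, -0.2]
opening: 0.0247
wrist bottle_centre [([0.516, 0.136, 0.003], 0.66), ([0.662, 0.038, 0.023], 0.63)]
wrist bottle_mouth []
wrist peg_foot [([0.496, 0.13, 0.086], 0.64)]
wrist peg_tip [([0.45, 0.101, 0.16], 0.81)]
wrist drain_stand [([0.516, 0.138, 0.003], 0.84)]
top bottle_centre []
top bottle_mouth [([0.738, 0.053, 0.032], 0.5)]
top peg_foot []
top peg_tip []
top drain_stand [([0.517, 0.137, -0.001], 0.47)]
scene bottle_centre [([0.665, 0.039, 0.022], 0.82)]
scene bottle_mouth [([0.738, 0.055, 0.029], 0.9)]
scene peg_foot [([0.497, 0.127, 0.086], 0.6)]
scene peg_tip [([0.451, 0.103, 0.162], 0.73)]
scene drain_stand [([0.515, 0.133, -0.004], 0.66)]
```

```bash

python3 -m creep '[{"claw":0,"x":-0.1,"y":-0.4,"z":0,"roll":0},{"claw":0,"x":-0.17,"y":-0.62,"z":0.2,"roll":0},{"claw":0,"x":-0.17,"y":-0.62,"z":0.6,"roll":0},{"claw":0,"x":-0.17,"y":-0.62,"z":1,"roll":0},{"claw":0,"x":-0.17,"y":-0.62,"z":1,"roll":0},{"claw":0,"x":-0.17,"y":-0.62,"z":1,"roll":0}]'
python3 -m creep '[{"claw":0,"x":0,"y":0,"z":0.4,"roll":0},{"claw":0,"x":0,"y":0,"z":0.7,"roll":0},{"claw":0,"x":0,"y":0,"z":0.7,"roll":0}]'
python3 - <<'E'
from h import *
b=camera('scene');o=get_obs();p=np.array(o['eef_pos']);print(p,proj(b,p))
w=camera('wrist')['image'][:,:,::-1]
im=b['image'][170:270,220:340,::-1];a=cv2.resize(im,None,fx=4,fy=4,interpolation=3)
u=(proj(b,p)-[220,170]+.5)*4;cv2.circle(a,tuple(int(v) for v in u),3,(0,255,0),-1)
out=np.zeros((400,800,3),np.uint8);out[:,:480]=a;out[:240,480:]=cv2.resize(w,(320,240));cv2.imwrite('pics/c3.png',out)
E
```

```text
time_s: 14.55
eef_pos: [0.6182, 0.0277, 0.1006]
eef_rot: [-3.142, -0.001, -2.936]
wrist_force: [0.4, -0.2, 0.7]
opening: 0.0867
time_s: 14.85
eef_pos: [0.6171, 0.0279, 0.0288]
eef_rot: [3.141, -0.003, -2.936]
wrist_force: [-0.8, 1.3, 1.0]
opening: 0.0869
[0.6185639  0.02786752 0.03111271] [280.72401675 227.75142789]
```

View pics/c3.png

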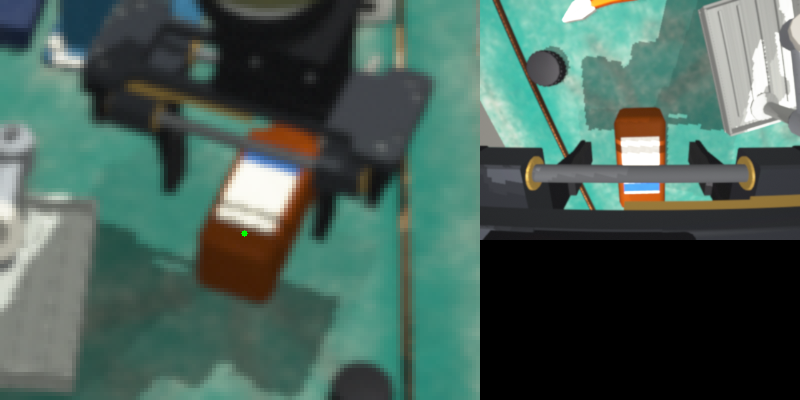

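The fingertips at crop (172,190) and (320,237) straddle the bottle symmetrically. They are again about 18 mm above the stated TCP. I'll go down in small steps, watching the force for bench contact.

```bash

python3 -m creep '[{"claw":0,"x":0,"y":0,"z":0.1,"roll":0},{"claw":0,"x":0,"y":0,"z":0.2,"roll":0},{"claw":0,"x":0,"y":0,"z":0.2,"roll":0}]'
python3 -m creep '[{"claw":0,"x":0,"y":0,"z":0.04,"roll":0},{"claw":0,"x":0,"y":0,"z":0.07,"roll":0},{"claw":0,"x":0,"y":0,"z":0.07,"roll":0}]'
python3 -m creep '[{"claw":0,"x":0,"y":0,"z":0.02,"roll":0},{"claw":0,"x":0,"y":0,"z":0.04,"roll":0},{"claw":0,"x":0,"y":0,"z":0.04,"roll":0}]'
python3 -m creep '[{"claw":0,"x":0,"y":0,"z":0.02,"roll":0},{"claw":0,"x":0,"y":0,"z":0.04,"roll":0},{"claw":0,"x":0,"y":0,"z":0.04,"roll":0}]'
```

```text
time_s: 15.25
eef_pos: [0.6177, 0.0277, 0.0091]
eef_rot: [3.141, -0.001, -2.936]
wrist_force: [0.1, -0.1, 0.0]
opening: 0.0869
time_s: 15.55
eef_pos: [0.618, 0.0276, 0.0026]
eef_rot: [3.141, -0.001, -2.937]
wrist_force: [-0.0, -0.4, -0.0]
opening: 0.0868
time_s: 15.85
eef_pos: [0.6181, 0.0277, -0.0014]
eef_rot: [3.141, -0.0, -2.937]
wrist_force: [0.7, -0.3, 0.5]
opening: 0.0868
time_s: 16.15
eef_pos: [0.618, 0.0277, -0.0054]
eef_rot: [3.141, -0.0, -2.937]
wrist_force: [0.0, 0.6, 0.1]
opening: 0.0872
```

```bash

python3 -m creep '[{"claw":255,"x":0,"y":0,"z":0,"roll":0},{"claw":255,"x":0,"y":0,"z":0,"roll":0},{"claw":255,"x":0,"y":0,"z":0,"roll":0},{"claw":255,"x":0,"y":0,"z":0,"roll":0},{"claw":255,"x":0,"y":0,"z":0,"roll":0},{"claw":255,"x":0,"y":0,"z":0,"roll":0},{"claw":255,"x":0,"y":0,"z":0,"roll":0},{"claw":255,"x":0,"y":0,"z":0,"roll":0}]' 4
python3 -m creep '[{"claw":255,"x":0,"y":0,"z":-0.1,"roll":0},{"claw":255,"x":0,"y":0,"z":-0.2,"roll":0},{"claw":255,"x":0,"y":0,"z":-0.3,"roll":0},{"claw":255,"x":0,"y":0,"z":-0.4,"roll":0},{"claw":255,"x":0,"y":0,"z":-0.4,"roll":0}]' 4
python3 - <<'E'
from h import *
camera('scene');camera('top');marks('scene',['bottle_centre','bottle_mouth']);marks('top',['bottle_centre','bottle_mouth'])
E
```

```text
time_s: 16.95
eef_pos: [0.6182, 0.0277, -0.005]
eef_rot: [3.142, 0.0, -2.937]
wrist_force: [-1.0, -0.0, 1.0]
opening: 0.0504
time_s: 17.45
eef_pos: [0.6195, 0.0277, 0.0371]
eef_rot: [-3.142, 0.003, -2.937]
wrist_force: [0.5, -0.1, -1.1]
opening: 0.0499
scene bottle_centre [([0.664, 0.037, 0.059], 0.9)]
scene bottle_mouth []
top bottle_centre [([0.498, 0.128, 0.089], 0.18)]
top bottle_mouth [([0.732, 0.053, 0.058], 0.47)]
```

```bash

python3 -m creep '[{"claw":255,"x":0,"y":0,"z":-0.2,"roll":0},{"claw":255,"x":0,"y":0,"z":-0.4,"roll":0},{"claw":255,"x":0,"y":0,"z":-0.6,"roll":0},{"claw":255,"x":0,"y":0,"z":-0.6,"roll":0},{"claw":255,"x":0,"y":0,"z":-0.6,"roll":0}]' 3
python3 - <<'E'
from h import *
b=camera('scene');marks('scene',['bottle_centre','bottle_mouth']);camera('top');marks('top',['bottle_centre','bottle_mouth'])
im=b['image'][150:260,210:350,::-1];cv2.imwrite('pics/c4.png',cv2.resize(im,None,fx=4,fy=4,interpolation=3))
E
```

```text
time_s: 18.25
eef_pos: [0.6181, 0.0277, 0.0944]
eef_rot: [3.141, -0.0, -2.937]
wrist_force: [-0.6, -0.4, -2.0]
opening: 0.0501
scene bottle_centre [([0.661, 0.037, 0.109], 0.78)]
scene bottle_mouth [([0.729, 0.048, 0.088], 0.96), ([0.567, -0.082, -0.001], 0.45)]
top bottle_centre []
top bottle_mouth [([0.516, 0.135, 0.0], 0.66)]
```

View pics/c4.png

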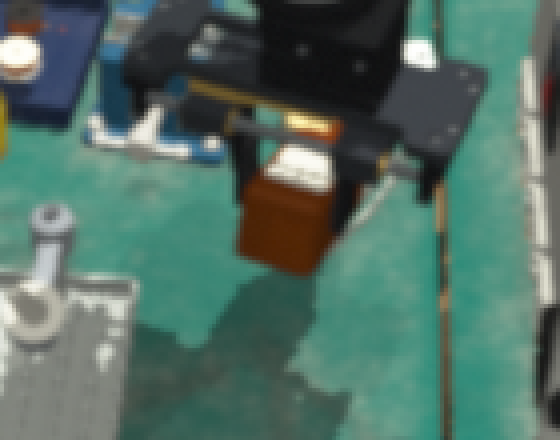

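The bottle is only about 17° nose-down, because the pads hold it at 3 N. I'll ratchet it further down with quick vertical strokes, where upward acceleration adds to gravity.

```bash

python3 -m creep '[{"claw":255,"x":0,"y":0,"z":-0.5,"roll":0},{"claw":255,"x":0,"y":0,"z":-1,"roll":0},{"claw":255,"x":0,"y":0,"z":-0.5,"roll":0},{"claw":255,"x":0,"y":0,"z":-1,"roll":0},{"claw":255,"x":0,"y":0,"z":-0.5,"roll":0},{"claw":255,"x":0,"y":0,"z":-1,"roll":0},{"claw":255,"x":0,"y":0,"z":-1,"roll":0}]' 3
python3 - <<'E'
from h import *
b=camera('scene');marks('scene',['bottle_centre','bottle_mouth'])
E
```

```text
time_s: 19.25
eef_pos: [0.6185, 0.0272, 0.1974]
eef_rot: [3.142, 0.002, -2.937]
wrist_force: [1.1, -0.6, 1.9]
opening: 0.0501
scene bottle_centre [([0.626, 0.03, 0.184], 0.97)]
scene bottle_mouth [([0.655, 0.032, 0.122], 0.94), ([0.493, 0.129, 0.086], 0.34)]
```

```bash

python3 -m creep '[{"claw":255,"x":0,"y":0,"z":0,"roll":0},{"claw":255,"x":0,"y":0,"z":-0.2,"roll":0},{"claw":255,"x":0,"y":0,"z":-0.5,"roll":0},{"claw":255,"x":0,"y":0,"z":-0.85,"roll":0},{"claw":255,"x":0,"y":0,"z":-0.85,"roll":0}]' 20
python3 -m creep '[{"claw":255,"x":0.15,"y":0.07,"z":0,"roll":0},{"claw":255,"x":0.4,"y":0.2,"z":0,"roll":0},{"claw":255,"x":0.65,"y":0.33,"z":0,"roll":0},{"claw":255,"x":1,"y":0.5,"z":0,"roll":0}]'
python3 -m creep '[{"claw":255,"x":0.3,"y":0.12,"z":0,"roll":-0.1},{"claw":255,"x":0.55,"y":0.24,"z":0,"roll":-0.2},{"claw":255,"x":0.75,"y":0.36,"z":0,"roll":-0.3},{"claw":255,"x":0.93,"y":0.44,"z":0,"roll":-0.39},{"claw":255,"x":0.93,"y":0.44,"z":0,"roll":-0.39},{"claw":255,"x":0.93,"y":0.44,"z":0,"roll":-0.39}]'
python3 - <<'E'
from h import *
b=camera('scene');camera('top');camera('wrist')
for c in ['scene','top','wrist']: marks(c,['bottle_centre','bottle_mouth','peg_tip','peg_foot'])
im=b['image'][130:280,150:320,::-1];cv2.imwrite('pics/c5.png',cv2.resize(im,None,fx=4,fy=4,interpolation=3))
E
```

```text
time_s: 19.9
eef_pos: [0.6202, 0.0276, 0.2846]
eef_rot: [-3.141, 0.007, -2.937]
wrist_force: [0.3, -0.7, -1.7]
opening: 0.0497
time_s: 20.3
eef_pos: [0.5095, 0.0563, 0.2787]
eef_rot: [-3.141, -0.001, -2.937]
wrist_force: [-0.3, 0.6, -0.5]
opening: 0.0498
time_s: 20.9
eef_pos: [0.4103, 0.0804, 0.2797]
eef_rot: [3.142, 0.0, -2.631]
wrist_force: [0.8, 0.8, -1.5]
opening: 0.0498
scene bottle_centre [([0.417, 0.084, 0.265], 0.63), ([0.45, 0.105, 0.161], 0.42)]
scene bottle_mouth [([0.444, 0.097, 0.206], 0.95)]
scene peg_tip [([0.449, 0.102, 0.163], 0.75)]
scene peg_foot [([0.497, 0.13, 0.087], 0.57)]
top bottle_centre []
top bottle_mouth [([0.439, 0.096, 0.205], 0.77), ([0.499, 0.131, 0.086], 0.6)]
top peg_tip [([0.452, 0.106, 0.157], 0.74)]
top peg_foot [([0.495, 0.129, 0.089], 0.71)]
wrist bottle_centre []
wrist bottle_mouth []
wrist peg_tip []
wrist peg_foot [([0.65, 0.298, 0.003], 0.25)]
```

View pics/c5.png

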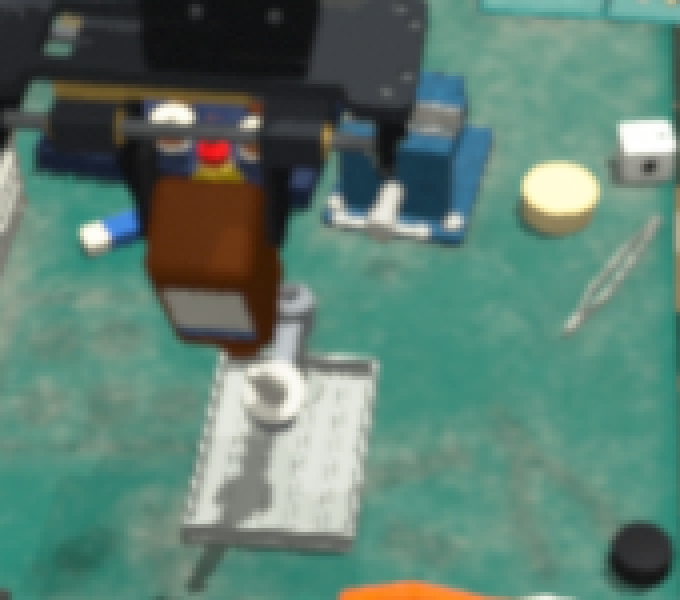

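The bottle is neck-down, leaning about 25° in the right plane. Its mouth is about 45 mm above the peg tip and 11 mm to the front. I'll lower it to just above the tip and re-measure.

```bash

python3 -m creep '[{"claw":255,"x":-0.05,"y":0.01,"z":0.1,"roll":0},{"claw":255,"x":-0.05,"y":0.01,"z":0.2,"roll":0},{"claw":255,"x":-0.05,"y":0.01,"z":0.33,"roll":0},{"claw":255,"x":-0.05,"y":0.01,"z":0.33,"roll":0},{"claw":255,"x":-0.05,"y":0.01,"z":0.33,"roll":0}]'
python3 - <<'E'
from h import *
b=camera('scene');t=camera('top')
for c in ['scene','top']: marks(c,['bottle_centre','bottle_mouth','peg_tip'])
im=b['image'][160:250,170:270,::-1];A=cv2.resize(im,(500,450),interpolation=3)
im=t['image'][195:255,205:265,::-1];B=cv2.resize(im,(300,300),interpolation=3)
out=np.zeros((450,800,3),np.uint8);out[:,:500]=A;out[:300,500:]=B;cv2.imwrite('pics/c6.png',out)
E
```

```text
time_s: 22.15
eef_pos: [0.4138, 0.0836, 0.2465]
eef_rot: [3.141, -0.001, -2.63]
wrist_force: [-0.4, -0.9, -1.0]
opening: 0.0496
scene bottle_centre [([0.42, 0.089, 0.234], 0.77)]
scene bottle_mouth [([0.446, 0.099, 0.171], 0.93)]
scene peg_tip [([0.449, 0.099, 0.162], 0.56)]
top bottle_centre [([0.421, 0.088, 0.236], 0.47)]
top bottle_mouth [([0.474, -0.02, -0.002], 0.48)]
top peg_tip [([0.448, 0.104, 0.157], 0.64)]
```

View pics/c6.png

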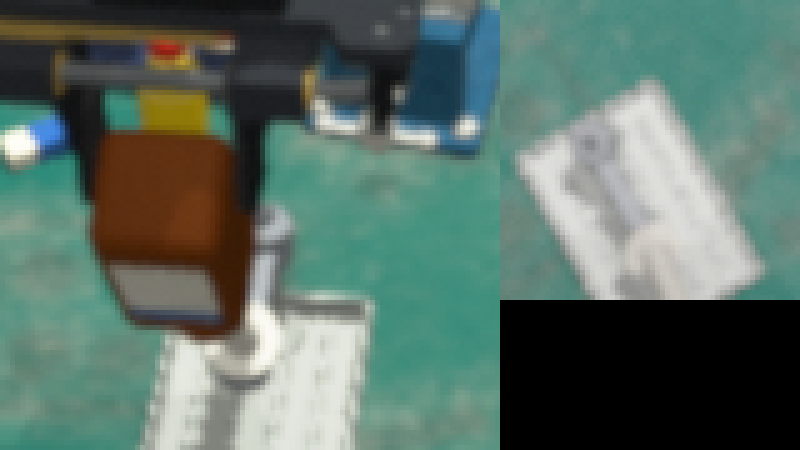

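Mouth at (0.446, 0.099, 0.171), which is on the peg axis just above the tip. I'll begin sliding with a light grip, watching the force.

```bash

python3 -m creep '[{"claw":255,"x":-0.04,"y":0,"z":0.06,"roll":0},{"claw":255,"x":-0.08,"y":0,"z":0.12,"roll":0},{"claw":255,"x":-0.12,"y":0,"z":0.17,"roll":0},{"claw":255,"x":-0.12,"y":0,"z":0.17,"roll":0}]' 8
python3 -m creep '[{"claw":255,"x":-0.04,"y":0,"z":0.07,"roll":0},{"claw":255,"x":-0.08,"y":0,"z":0.14,"roll":0},{"claw":255,"x":-0.08,"y":0,"z":0.14,"roll":0}]' 4
python3 -c "
from h import *
camera('scene');marks('scene',['bottle_centre','bottle_mouth','peg_foot'])"
```

```text
time_s: 22.95
eef_pos: [0.4244, 0.0897, 0.2288]
eef_rot: [3.142, -0.002, -2.63]
wrist_force: [0.3, -0.7, -1.8]
opening: 0.05
time_s: 23.25
eef_pos: [0.4313, 0.0936, 0.2147]
eef_rot: [3.141, -0.002, -2.63]
wrist_force: [-0.2, 0.1, -1.8]
opening: 0.05
scene bottle_centre [([0.44, 0.098, 0.205], 0.75)]
scene bottle_mouth [([0.465, 0.11, 0.142], 0.64)]
scene peg_foot [([0.496, 0.128, 0.085], 0.58)]
```

```bash

python3 -m creep '[{"claw":255,"x":-0.05,"y":0,"z":0.08,"roll":0},{"claw":255,"x":-0.08,"y":0,"z":0.15,"roll":0},{"claw":255,"x":-0.11,"y":0,"z":0.23,"roll":0},{"claw":255,"x":-0.13,"y":0,"z":0.3,"roll":0},{"claw":255,"x":-0.13,"y":0,"z":0.3,"roll":0}]' 3
python3 -c "
from h import *
camera('scene');marks('scene',['bottle_centre','bottle_mouth','peg_foot'])"
```

```text
time_s: 23.95
eef_pos: [0.4424, 0.0997, 0.1846]
eef_rot: [3.142, -0.002, -2.63]
wrist_force: [-1.3, 0.4, -1.3]
opening: 0.05
scene bottle_centre [([0.451, 0.103, 0.174], 0.78)]
scene bottle_mouth []
scene peg_foot [([0.493, 0.128, 0.086], 0.56)]
```

```bash

python3 -m creep '[{"claw":255,"x":-0.03,"y":0,"z":0.07,"roll":0},{"claw":255,"x":-0.05,"y":0,"z":0.14,"roll":0},{"claw":255,"x":-0.07,"y":0,"z":0.2,"roll":0},{"claw":255,"x":-0.07,"y":0,"z":0.2,"roll":0}]' 3
python3 -c "
from h import *
camera('scene');marks('scene',['bottle_centre','bottle_mouth','peg_foot'])"
```

```text
time_s: 24.55
eef_pos: [0.4486, 0.1031, 0.1648]
eef_rot: [3.142, -0.002, -2.63]
wrist_force: [0.2, -0.5, -1.3]
opening: 0.0502
scene bottle_centre [([0.459, 0.112, 0.153], 0.92)]
scene bottle_mouth [([0.448, 0.102, 0.159], 0.47)]
scene peg_foot [([0.496, 0.129, 0.084], 0.62)]
```

```bash

python3 -m creep '[{"claw":255,"x":0,"y":0,"z":0.03,"roll":0},{"claw":255,"x":0,"y":0,"z":0.05,"roll":0},{"claw":255,"x":0,"y":0,"z":0.05,"roll":0}]' 3
python3 -m creep '[{"claw":255,"x":0.01,"y":0,"z":0.03,"roll":0},{"claw":255,"x":0.03,"y":0,"z":0.05,"roll":0},{"claw":255,"x":0.03,"y":0,"z":0.05,"roll":0}]' 3
python3 - <<'E'
from h import *
b=camera('scene');marks('scene',['bottle_centre','peg_foot'])
im=b['image'][160:270,170:290,::-1];cv2.imwrite('pics/c7.png',cv2.resize(im,None,fx=5,fy=5,interpolation=3))
E
```

```text
time_s: 25.05
eef_pos: [0.4488, 0.1032, 0.1607]
eef_rot: [-3.142, -0.0, -2.63]
wrist_force: [0.8, -0.9, -1.1]
opening: 0.0501
time_s: 25.35
eef_pos: [0.4459, 0.1015, 0.1557]
eef_rot: [3.141, -0.0, -2.631]
wrist_force: [-1.0, -1.1, 2.1]
opening: 0.0504
scene bottle_centre [([0.46, 0.107, 0.143], 0.9), ([0.6, -0.16, 0.2], 0.69)]
scene peg_foot []
```

View pics/c7.png

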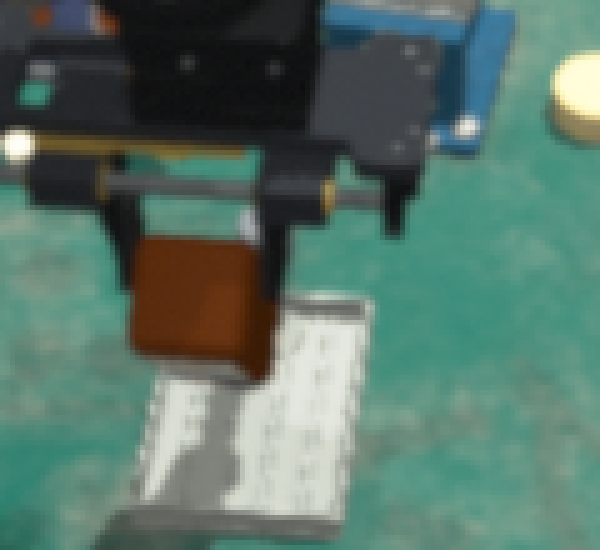

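The base now faces the camera more, so the bottle has leaned over. Its centre matches the seated position within about 4 mm, and upward force has started. I'll nudge a little further along the peg to confirm seating.

```bash

python3 -m creep '[{"claw":255,"x":0.0,"y":0,"z":0.02,"roll":0},{"claw":255,"x":0,"y":0,"z":0.03,"roll":0},{"claw":255,"x":0,"y":0,"z":0.03,"roll":0}]' 3
python3 -m creep '[{"claw":255,"x":0,"y":0,"z":0.02,"roll":0},{"claw":255,"x":0,"y":0,"z":0.02,"roll":0},{"claw":255,"x":0,"y":0,"z":0.02,"roll":0}]' 3
python3 -c "
from h import *
camera('scene');marks('scene',['bottle_centre','bottle_mouth','peg_foot'])"
```

```text
time_s: 25.8
eef_pos: [0.4463, 0.1017, 0.1528]
eef_rot: [-3.142, -0.0, -2.63]
wrist_force: [-0.7, -2.2, 2.3]
opening: 0.0501
time_s: 26.1
eef_pos: [0.4464, 0.1019, 0.1508]
eef_rot: [3.142, 0.0, -2.63]
wrist_force: [0.2, -1.3, -0.3]
opening: 0.0502
scene bottle_centre [([0.459, 0.106, 0.143], 0.86)]
scene bottle_mouth []
scene peg_foot []
```

The bottle stays put while the pads slide, so it is seated. Releasing and withdrawing straight up.

```bash

python3 -m creep '[{"claw":60,"x":0,"y":0,"z":0,"roll":0},{"claw":0,"x":0,"y":0,"z":0,"roll":0},{"claw":0,"x":0,"y":0,"z":0,"roll":0},{"claw":0,"x":0,"y":0,"z":0,"roll":0},{"claw":0,"x":0,"y":0,"z":0,"roll":0}]' 3
python3 -m creep '[{"claw":0,"x":0,"y":0,"z":-0.1,"roll":0},{"claw":0,"x":0,"y":0,"z":-0.3,"roll":0},{"claw":0,"x":0,"y":0,"z":-0.6,"roll":0},{"claw":0,"x":0,"y":0,"z":-1,"roll":0},{"claw":0,"x":0,"y":0,"z":-1,"roll":0}]'
python3 -m creep '[{"claw":0,"x":0,"y":0,"z":-0.4,"roll":0},{"claw":0,"x":0,"y":0,"z":-0.8,"roll":0},{"claw":0,"x":0,"y":0,"z":-0.8,"roll":0},{"claw":0,"x":0,"y":0,"z":-0.8,"roll":0}]'
python3 - <<'E'
from h import *
b=camera('scene');t=camera('top')
for c in ['scene','top']:marks(c,['bottle_centre','bottle_mouth','peg_foot','bottle_cap','oil_bottle','side_cutters','flux_tin'])
A=cv2.resize(b['image'][160:280,160:280,::-1],(480,480),interpolation=3)
B=cv2.resize(t['image'][190:270,200:280,::-1],(320,320),interpolation=3)
out=np.zeros((480,800,3),np.uint8);out[:,:480]=A;out[:320,480:]=B;cv2.imwrite('pics/c8.png',out)
E
```

```text
time_s: 26.8
eef_pos: [0.4463, 0.1019, 0.1509]
eef_rot: [3.141, 0.0, -2.63]
wrist_force: [1.0, -0.1, -0.3]
opening: 0.0816
time_s: 27.3
eef_pos: [0.4486, 0.1025, 0.2566]
eef_rot: [-3.141, 0.008, -2.63]
wrist_force: [0.6, -0.0, 0.5]
opening: 0.0868
time_s: 27.7
eef_pos: [0.4466, 0.1019, 0.3316]
eef_rot: [-3.142, 0.002, -2.63]
wrist_force: [0.3, -0.9, -0.3]
opening: 0.0871
scene bottle_centre [([0.451, 0.102, 0.14], 0.63)]
scene bottle_mouth []
scene peg_foot []
scene bottle_cap [([0.57, -0.082, -0.0], 0.55)]
scene oil_bottle [([0.648, 0.292, 0.0], 0.53)]
scene side_cutters [([0.47, -0.028, -0.001], 0.96)]
scene flux_tin [([0.799, 0.115, 0.002], 0.51)]
top bottle_centre [([0.454, 0.103, 0.141], 0.83), ([0.571, -0.08, 0.004], 0.16)]
top bottle_mouth [([0.492, 0.125, 0.092], 0.73)]
top peg_foot [([0.493, 0.127, 0.088], 0.72)]
top bottle_cap [([0.568, -0.079, 0.004], 0.69)]
top oil_bottle [([0.646, 0.294, -0.002], 0.67)]
top side_cutters [([0.47, -0.02, 0.002], 0.47), ([0.57, -0.081, 0.002], 0.3)]
top flux_tin []
```

View pics/c8.png

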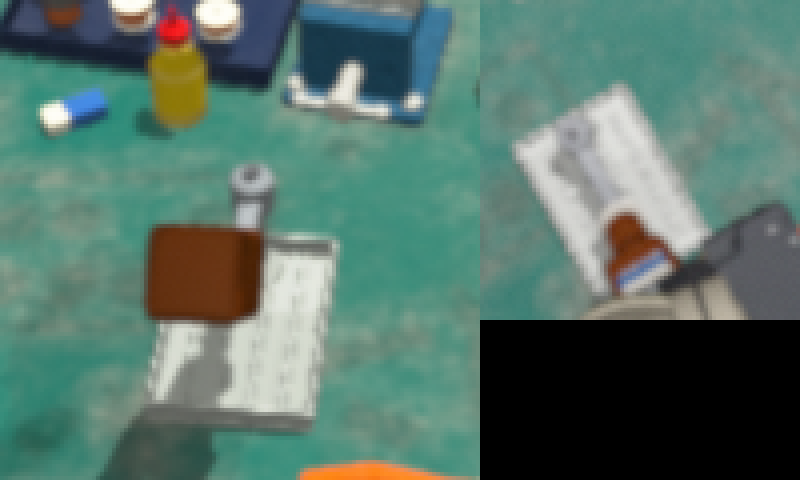

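```bash
python3 -c "
from h import *
o=get_obs();print(o['time_s'],o['joint_vel']);print(finish_job())"
```

```text
28.5 [-0.0001292  -0.00088779  0.00035562 -0.00095572  0.00058848 -0.00065306
 -0.00026196]
the job is handed in; nothing more can be done
None
```

The bottle is hanging neck-down on the peg with the arm fully in, and I handed the job in at 28.5 s with the gripper clear.

**What I did:**
1. I swung the peg arm in until it met its stop; the force rose to about 13 N with no further movement.
2. I gripped the bottle near its base and let it pivot neck-down in a light grip.
3. I slid it down the leaning peg at 3–8 N. It stopped moving while the pads slid on it, so I took it as seated and released it.

**Last checks:**
- **Seating:** the bottle centre is about 74 mm from the foot disc (75 mm is ideal). The mouth reads at the disc within the 4 mm measuring error.
- **Arm:** it still lines up with the tray. The peg foot reads within 4 mm of where it was at the stop.
- **Bystanders:** the bottle cap, oil bottle and side cutters are within measuring error of where they started. The flux tin was seen only by the scene camera, at its starting place.

**What went wrong or disagreed:**
- The first sweep passed just over the peg without touching it. The visible fingertips sit about 18 mm short of the stated TCP, so I repeated it lower.
- The pads did not let the bottle drop on its own at 3 N, so I used three quick vertical strokes to turn it neck-down.
- The hanging bottle leans about 40° instead of 35°, which I put down to play in the loose neck, so its rim may not sit perfectly flat on the disc.

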